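# Set the plate viewer's filter slide to the third click

## Task

Someone left the filter slide of the plate viewer part-way along. With a fingertip, push its upright tab back to the park stop, at the end away from the loupe; then push it towards the loupe, counting the clicks, and leave it resting in the third click from park without ever going on to the fourth. Only push the tab, never pinch it between the fingers, and leave the bottle, tube, loose plate and tweezers where they are.

Things in the scene. Friction and masses are not known exactly. Their poses are not given: they have to be found in the camera images.
- viewer: Plate viewer fixed to the bench: grey channel housing 56 x 235 mm, rail tops 34 mm above the bench, park stop plate (as high as the rails) across the -y end. Origin: centre of its underside, on the bench. y axis: along the channel, from the park end (-y) to the loupe end (+y); x across it, z up.
- loupe_top (a point): Centre of the top of the black round stand loupe (37 mm round), 87 mm above the bench, fixed on a 56 x 46 mm aluminium bridge (50 mm high) over the channel at viewer x = 0, y = +48 mm.
- park_mark (a point): First of five dark graduations on the top of the viewer's -x rail (x = -22 mm); they stand at viewer y = -92, -74, -56, -38, -20 mm, and the tab's middle is level with them at park and at clicks 1, 2, 3, 4.
- filter_slide (a joint): Position of the filter slide along the viewer's +y, m. 0 = park (end stop); clicks (sprung detents) 1 to 4 at 0.018, 0.036, 0.054, 0.072 (other end stop). Starts in or near click 1 or 2. It leaves a detent at about 6 to 7 N, the force falls steadily to near 0 half-way to the next, and beyond that it snaps on into the next by itself and stays there.
- tab_top (a point): Centre of the top of the slide's black upright tab, 76 mm above the bench. The tab is 30 mm wide (viewer x), 12 mm thick (viewer y) and stands 40 mm up, from 36 mm to 76 mm above the bench. It moves with the slide: at viewer y = -92 mm + joint value, x = 0.
- tab_park_half: The half of the tab on the park side (6 mm of its thickness), with the face that is pushed to move the slide towards the loupe. Origin at the middle of the tab's foot, 34 mm above the bench; axes as the viewer's.
- tab_loupe_half: The other half of the tab, on the loupe side, with the face that is pushed to move the slide to park. Same origin and axes. Loading both halves with the fingers at once counts as pinching.
- solvent_bottle: Bystander: loose white dispenser bottle, 59 x 57 x 128 mm, upright near the loupe end; origin at the centre of its underside.
- cream_tube: Bystander: loose white tube with green cap, 34 x 90 x 21 mm, lying on the -x side of the viewer; origin under its middle.
- spare_plate: Bystander: loose bright zinc plate, 28 x 76 x 5 mm, lying on the +x side of the viewer; origin under its middle.
- tweezers: Bystander: loose steel tweezers, 16 x 124 x 9 mm, lying on the -x side of the viewer near the loupe end; origin under their middle.

How it is judged:
By the outcome, as a careful person would: the job done as asked, in the order asked, and still so for the second after the job is handed in, with the robot touching nothing.
It also fails if it takes over 64 s, if anything falls off the work surface, if the arm or the gripper's body presses on something with over 40 N, if the wrist force passes 120 N, or if a joint passes its speed limit or range.

## Robot

A 6-joint arm with a two-finger parallel gripper is mounted at the origin on a cart in front of the work surface, level with it; the furniture and walls round the work are solid. World frame = base frame: x ahead of the robot, y to its left, z up, the work surface at z = 0. Lengths are in m, angles in rad, forces in N, time in s.
With the tool pointing down it reaches from about 0.35 to 0.725 m from the base axis. Payload 6 kg.
Tool frame: the origin (TCP) lies on the centre line of the jaws, within the pads' length; the fingertips stand 19 mm ahead of it and the grasp point (between the pads) is the TCP; z points along the fingers, y is the line along which they close (so a half turn about z gives the same grasp; the last joint's range is limited). The gripper opens to 85 mm and grips with 20 to 120 N. Pads are 22 mm wide; open, the fingers measure 114 mm over their backs; the gripper's body (76 mm by 85 mm) begins 54 mm behind the grasp point. The pads swing forward as they close: fully open they stand 13 mm farther back than shut.
Start: joints at [1.457, 0.04, 0.085, 0, -1.615, -0.334], TCP at [0.26, 0.541, 0.25] pointing down, gripper open.
Joint ranges: [-2.56, 2.56], [-1.29, 2.01], [-1.08, 1.49], [-3.29, 1.98], [-2.81, -0.18], [-2.99, 2.99]. Speed limits (rad/s): [2.57, 2.57, 3.01, 3.14, 3.14, 3.14].

## Interface

Orientations are given as [roll, pitch, yaw] about the fixed x, y, z axes, in that order (R = Rz(yaw) Ry(pitch) Rx(roll)).
In Python, from bench import telemetry, vision, manip, finder gives the robot as it stands.
- The arm moves only by the shell command python3 -m inch 'ROWS' [OPENING]. ROWS is JSON, a list of rows, each a list of 4 numbers: the shift along the tool's x, y, z in cm, then the turn about the tool's z in rad. In form: [[x, y, z, twist], ...]. A call has 1 to 5 rows; each row shifts and turns the commanded pose from where the row before left it, along the tool's axes as they then stand; what a row does not reach is not made up. A row lasts 1/12 s, in which the tool goes at most 41.7 mm and 7.16 degrees, less where a joint would pass 70% of its speed; a pose out of reach is approached as far as the arm can. A call is refused whole if a number of a shift passes 4.17 or a number of a turn 0.125, either way. A call with a gripper value outside its range is refused whole. OPENING is the gripper command: -1 is shut, 1 is fully open, values between are in proportion, set as the call begins (- or left out, the last holds). The fingers move at their own pace and stop on an object; the grip force is fixed at half the most. Time passes only in rows, so rows that do not move let the fingers close. It gives the time, the measured TCP pose, the force, the opening and the grip force at its end, in the units of the state.
- telemetry.sense(): the state, without advancing time (a new reading comes with each control period).
- vision.camera(name): name is "scene" or "top"; returns a dict with "color" (420x560x3 uint8, red, green, blue), "fx", "fy", "cx", "cy" (pixels), "R" (3x3) and "t" (3): a world point X has camera coordinates R X + t. Camera axes: x right, y down, z forward; pixel columns grow to the right and rows downward; lengths in m; the calibration is good to about 2 mm. A picture is of the moment at which its call begins. There is no depth.
- manip.sign_off(): hands the job in; it is judged then, once.
Trained networks look in the newest picture that a camera, given by its name, has taken for a name from the list of things; names that differ only in an ending like _2 or _b are one class to them, and where a whole thing is asked for, a point or a joint stands for the part that bears it (a point fixed in the world has none). Each returns a list of dicts, best first, with "conf" (0 to 1); they miss things now and then, are a little off and sometimes report something else, mostly with a low value. They report only what shows in the picture. A call takes as long as a camera call.
- finder.spot_in(camera, name): "box" ([left, top, right, bottom] in pixels, round what is visible of it).
- finder.cut_out(camera, name): "pixels" (420x560 bool, what is visible of it) and "box" ([left, top, right, bottom] in pixels, round what is visible of it).
The state is a dict: "time_s": time; "joint_positions": joint angles; "dq": joint speeds; "joint_efforts": joint torques, N m; "position": TCP position; "eef_rot": TCP orientation; "wrist_force": force on the tool from outside, world axes, zero at the start; "torque": the same for the moment, N m; "finger_gap": finger opening in m; "grip_force": force on a finger pad.
Only numpy, scipy, OpenCV 4.12 (cv2) and the standard library are available. Lean on these libraries where they do the work, as an engineer would, in place of code of your own. Each camera call takes 0.05 s, during which the arm holds its last target. There are 200 camera calls.

## Working session

There is one attempt and no reset: what is moved stays moved. The work goes in short steps, Python scripts to look and compute and a shell command to move; the robot and the scene stay as the last step left them, time stands still between calls to the robot, and variables do not carry over. Pictures are saved under pics/ and viewed, at most 10 in all, crops included, and the job is handed in when it is done.

```bash
mkdir -p pics; ls
python3 - <<'E'
from bench import telemetry, vision, finder
import cv2, numpy as np
s=telemetry.sense(); print({k:np.round(v,3).tolist() for k,v in s.items()})
for n in ("scene","top"):
    c=vision.camera(n); cv2.imwrite(f"pics/{n}0.png",c["color"][:,:,::-1])
    print(n,c["fx"],c["cx"],c["cy"],np.round(c["R"],3).tolist(),np.round(c["t"],3).tolist())
    for k in ("viewer","loupe_top","park_mark","tab_top","filter_slide"):
        try: print(k,[(np.round(d["box"],1).tolist(),round(d["conf"],2)) for d in finder.spot_in(n,k)[:2]])
        except Exception as e: print(k,e)
E
```

```text
pics
{'time_s': 0.0, 'joint_positions': [1.457, 0.041, 0.084, -0.0, -1.616, -0.334], 'dq': [0.001, 0.0, 0.001, -0.001, 0.001, 0.0], 'joint_efforts': [0.001, -36.82, 34.741, 6.932, -0.005, 0.0], 'position': [0.26, 0.541, 0.249], 'eef_rot': [3.14, -0.0, -0.448], 'wrist_force': [-0.772, -0.913, -0.27], 'torque': [-0.006, -0.038, 0.039], 'grip_force': 0.0, 'finger_gap': 0.085}
scene 411.20810987059923 277.79625814423076 215.47721748900474 [[0.585, -0.811, -0.015], [-0.351, -0.236, -0.906], [0.731, 0.536, -0.422]] [-0.279, 0.268, 0.435]
viewer [([222.8, 198.2, 325.8, 276.2], 0.63)]
loupe_top [([224.5, 203.2, 324.7, 273.8], 0.95), ([254.5, 169.6, 284.8, 225.6], 0.63)]
park_mark [([224.4, 205.8, 325.9, 276.4], 0.64)]
tab_top []
filter_slide []
top 459.95195906319344 277.2760651137792 211.6841253198855 [[0.017, -1.0, -0.004], [-0.999, -0.017, -0.045], [0.045, 0.005, -0.999]] [0.071, 0.571, 0.913]
viewer [([228.1, 206.9, 347.6, 252.7], 0.63)]
loupe_top [([226.2, 207.2, 348.5, 254.8], 0.88)]
park_mark [([228.4, 208.3, 348.9, 254.4], 0.56)]
tab_top [([275.2, 222.7, 335.5, 244.1], 0.78)]
filter_slide [([274.6, 224.1, 335.1, 243.1], 0.61)]
```

Run:
```python
import cv2
a=cv2.imread("pics/top0.png")[150:310,180:400]; b=cv2.imread("pics/scene0.png")[130:300,180:380]
cv2.imwrite("pics/tc.png",cv2.resize(a,None,fx=3.6,fy=3.6,interpolation=2)); cv2.imwrite("pics/sc.png",cv2.resize(b,None,fx=3.5,fy=3.5,interpolation=2))
```

```text
(no output)
```

View pics/tc.png

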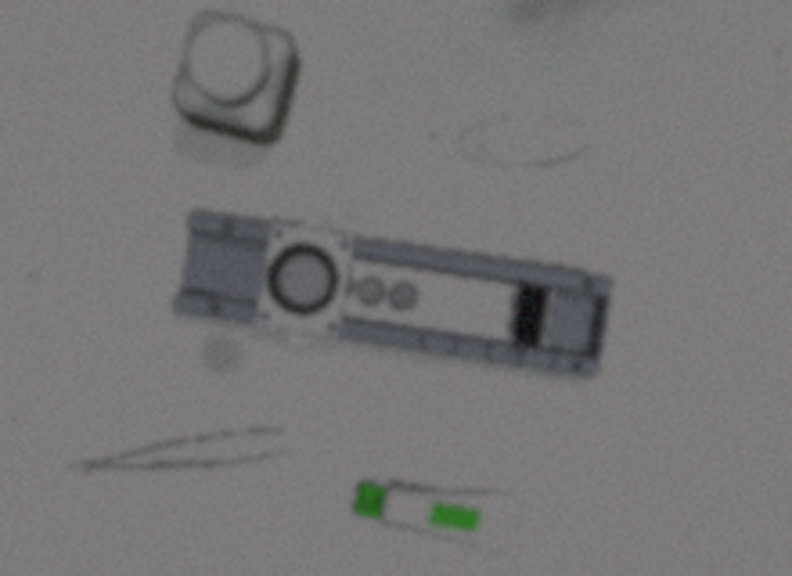

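View pics/sc.png

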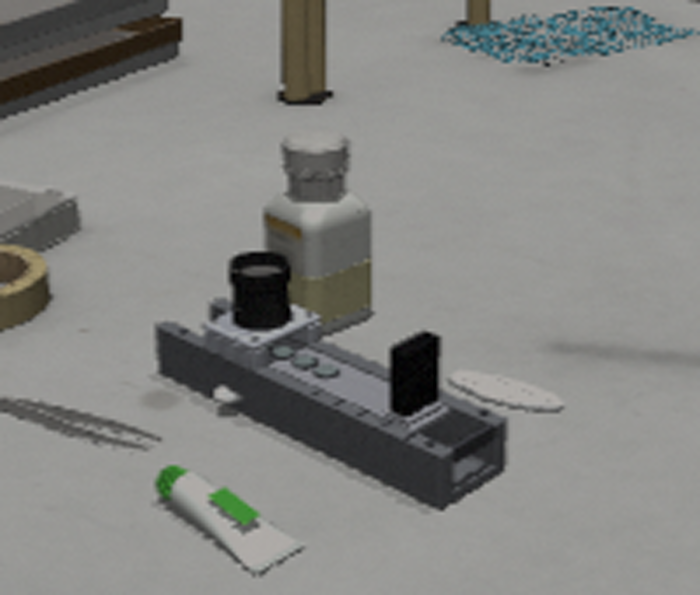

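View pics/scene0.png

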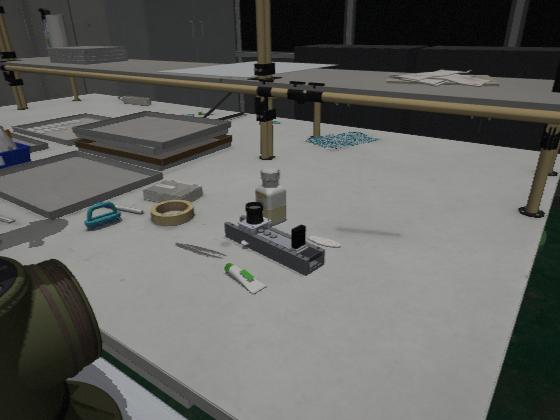

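The top crop shows the viewer with the loupe at about crop (303,278) and the tab at about (528,315). The park end is on the right (world -y), with the tube and tweezers on the near (-x) side. The scene views show the tab standing clear on both faces.

```bash
cat > h.py <<'E'
import numpy as np, cv2
def ray(c,u,v,z):
    R=np.array(c["R"]);t=np.array(c["t"])
    d=R.T@np.array([(u-c["cx"])/c["fx"],(v-c["cy"])/c["fy"],1]);o=-R.T@t
    return o+d*(z-o[2])/d[2]
def proj(c,X):
    p=np.array(c["R"])@np.array(X)+np.array(c["t"]);return [c["cx"]+c["fx"]*p[0]/p[2],c["cy"]+c["fy"]*p[1]/p[2]]
E
python3 - <<'E'
from h import *
from bench import vision,finder
c=vision.camera("top")
P=[ray(c,180+x/3.6,150+y/3.6,.034)[:2] for x,y in ((190,212),(610,275),(598,377),(175,313))]
print(np.round(P,4)); 
ctr=np.mean(P,0); ax=(P[0]+P[3]-P[1]-P[2])/2; print("ctr",ctr,"len",np.linalg.norm(ax),"w",np.linalg.norm(P[0]-P[3])); ax/=np.linalg.norm(ax)
L=ray(c,180+303/3.6,150+278/3.6,.087)[:2]; xa=np.array([ax[1],-ax[0]])
print("ax",ax,np.arctan2(ax[1],ax[0]),"loupe",L,"in viewer",(L-ctr)@xa,(L-ctr)@ax)
g=cv2.cvtColor(c["color"],6); m=(g<45).astype(np.uint8)
# tab: compare predicted edges for joint values
for u,v in ((519,283),(546,288),(538,347),(512,342)): 
    X=ray(c,180+u/3.6,150+v/3.6,.076)[:2]; print("tabcorner v",(X-ctr)@xa,(X-ctr)@ax)
for q in (0,.018,.036):
    y=-.092+q; f=lambda dx,dy,z:[(p-o)*3.6 for p,o in zip(proj(c,[*(ctr+dx*xa+(y+dy)*ax),z]),(180,150))]
    print(q,np.round([f(0,.006,.036),f(0,.006,.076),f(0,-.006,.076)]).tolist())
for n in ("cream_tube","spare_plate","tweezers","solvent_bottle"):
    print(n,[(np.round(d["box"]).tolist(),round(d["conf"],2)) for d in finder.spot_in("top",n)[:2]])
E
```

```text
[[ 0.5727  0.1683]
 [ 0.5422 -0.0615]
 [ 0.4867 -0.0555]
 [ 0.5175  0.1753]]
ctr [0.52976768 0.05663755] len 0.23229858393114353 w 0.05570013018732145
ax [0.13204951 0.99124312] 1.4383600182038965 loupe [0.53717987 0.1040855 ] in viewer 0.0010817980892604956 0.048011230627155996
tabcorner v 0.015289885610364594 -0.06304017724360136
tabcorner v 0.014807891947429432 -0.07728385817541537
tabcorner v -0.016081634989779044 -0.07757569129363419
tabcorner v -0.015529470408426796 -0.0638673217954094
0 [[550.0, 318.0], [559.0, 319.0], [581.0, 322.0]]
0.018 [[517.0, 313.0], [524.0, 314.0], [547.0, 317.0]]
0.036 [[484.0, 308.0], [490.0, 308.0], [513.0, 312.0]]
cream_tube [([281.0, 288.0, 323.0, 303.0], 0.55)]
spare_plate [([307.0, 180.0, 343.0, 196.0], 0.88)]
tweezers [([278.0, 284.0, 323.0, 304.0], 0.29)]
solvent_bottle [([227.0, 153.0, 264.0, 190.0], 0.61), ([280.0, 220.0, 332.0, 245.0], 0.57)]
```

```bash
python3 -m inch '[[0,0,0,-0.105],[0,0,0,-0.105],[0,0,0,-0.106],[0,0,0,0],[0.8,1.2,0,0]]' -1
python3 -m inch '[[1.6,2.3,0,0],[1.6,2.3,0,0],[1.6,2.3,0,0],[1.6,2.3,0,0],[1.6,2.3,0,0]]'
python3 -m inch '[[1.6,2.3,0,0],[1.6,2.3,0,0],[1.6,2.3,0,0],[1.6,2.3,0,0],[1.6,2.3,0,0]]'
python3 -m inch '[[1.6,2.3,0,0],[1.6,2.3,0,0],[1.6,2.3,0,0],[1.6,2.3,0,0],[1.6,2.3,0,0]]'
python3 -m inch '[[1.6,2.3,0,0],[1.6,2.3,0,0],[1.6,2.3,0,0],[1.6,2.3,0,0],[0,0,0,0]]'
cat > v.py <<'E'
# TCP in viewer frame
from bench import telemetry; import numpy as np
s=telemetry.sense(); a=np.array([.13205,.99124]); x=np.array([a[1],-a[0]]); d=np.array(s["position"][:2])-[.5298,.0566]
f=np.array(s["wrist_force"]); print("t",round(s["time_s"],2),"view x,y mm",np.round([d@x*1e3,d@a*1e3],1),"z",round(s["position"][2],4),"rpy",np.round(s["eef_rot"],3),"F x,y,z",np.round([f[:2]@x,f[:2]@a,f[2]],1),"gap",round(s["finger_gap"],4))
E
python3 v.py
```

```text
time_s: 1.27
position: [0.2654, 0.5287, 0.2494]
eef_rot: [3.141, 0.0, -0.134]
wrist_force: [-0.2, -0.1, -0.2]
finger_gap: 0.0255
grip_force: 0.0
time_s: 1.68
position: [0.3308, 0.4017, 0.2505]
eef_rot: [-3.141, -0.0, -0.135]
wrist_force: [1.6, -0.1, 0.5]
finger_gap: 0.0002
grip_force: 0.0
time_s: 2.1
position: [0.3949, 0.2771, 0.2505]
eef_rot: [-3.141, -0.0, -0.135]
wrist_force: [1.0, 0.8, 0.1]
finger_gap: -0.0005
grip_force: 0.0
time_s: 2.52
position: [0.459, 0.1525, 0.2506]
eef_rot: [-3.141, -0.001, -0.135]
wrist_force: [0.5, 0.1, -0.5]
finger_gap: 0.0
grip_force: 0.0
time_s: 2.93
position: [0.5109, 0.0509, 0.2501]
eef_rot: [3.14, 0.0, -0.139]
wrist_force: [-0.1, 1.1, 0.0]
finger_gap: 0.0003
grip_force: 0.0
t 2.93 view x,y mm [-18.   -8.2] z 0.2501 rpy [ 3.14   0.    -0.139] F x,y,z [-0.2  1.1  0. ] gap 0.0003
```

```bash
python3 -m inch '[[0.9,1.1,1.5,0],[0.9,1.1,2.5,0],[0,0,3,0],[0,0,3,0],[0,0,3,0]]' >/dev/null; python3 -m inch '[[0,0,2,0],[0,0,0,0]]' >/dev/null; python3 v.py
python3 - <<'E'
from h import *
from bench import vision
for n,(r,q) in dict(scene=((130,300),(180,380)),top=((150,310),(180,400))).items():
    c=vision.camera(n); a=c["color"][r[0]:r[1],q[0]:q[1],::-1]; cv2.imwrite(f"pics/{n}1.png",cv2.resize(a,None,fx=3.4,fy=3.4,interpolation=2))
E
```

```text
t 3.52 view x,y mm [ -4.1 -27.7] z 0.0951 rpy [ 3.139  0.008 -0.135] F x,y,z [-1.8  0.6 -0.2] gap -0.0002
```

View pics/scene1.png

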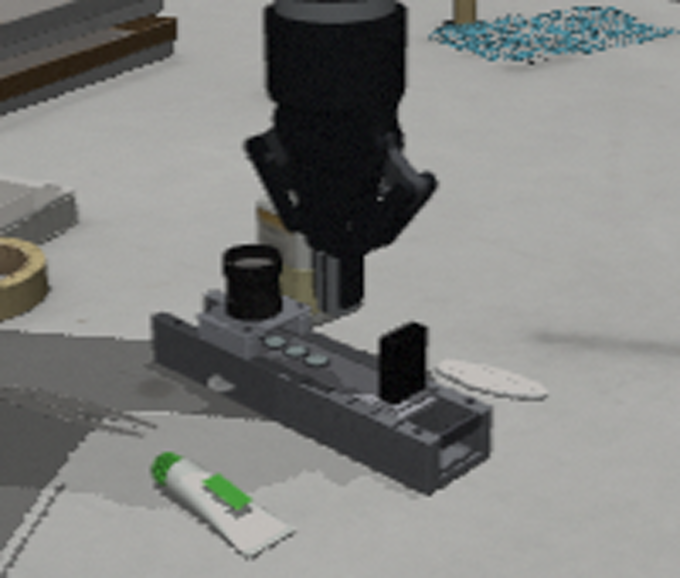

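The scene crop shows the shut fingers over the channel between loupe and tab, with the tip bottom at about crop (345,312). The linkage spreads well above the tip.

```bash
python3 - <<'E'
from h import *
from bench import vision,telemetry
c=vision.camera("scene");p=np.array(telemetry.sense()["position"])
for k in(.019,.032): u=proj(c,p-[0,0,k]); print(k,(u[0]-180)*3.4,(u[1]-130)*3.4)
E
python3 -m inch '[[0.4,0,0.8,0],[0,0,0.8,0],[0,0.5,0,0],[0,0.5,0,0],[0,0,0,0]]' >/dev/null; python3 v.py
python3 -m inch '[[0,0.3,0,0],[0,0.3,0,0],[0,0,0,0]]'>/dev/null; python3 v.py
python3 -m inch '[[0,0.2,0,0],[0,0.2,0,0],[0,0,0,0]]'>/dev/null; python3 v.py
python3 -m inch '[[0,0.2,0,0],[0,0.2,0,0],[0,0,0,0]]'>/dev/null; python3 v.py
python3 -m inch '[[0,0.2,0,0],[0,0.2,0,0],[0,0,0,0]]'>/dev/null; python3 v.py
```

```text
0.019 337.1091206090987 293.26653327539447
0.032 337.4262400694877 313.6833505230632
t 4.08 view x,y mm [  2.8 -37.3] z 0.0845 rpy [ 3.141 -0.    -0.132] F x,y,z [ 0.1  0.3 -0.2] gap -0.0
t 4.33 view x,y mm [  2.8 -43. ] z 0.0846 rpy [-3.142 -0.    -0.132] F x,y,z [ 0.7 -0.6 -0.8] gap -0.0
t 4.58 view x,y mm [  2.7 -46.7] z 0.0844 rpy [ 3.141 -0.    -0.132] F x,y,z [1.  0.4 0. ] gap 0.0003
t 4.83 view x,y mm [  2.7 -50.7] z 0.0843 rpy [ 3.141  0.    -0.132] F x,y,z [-0.1  0.3  0.2] gap -0.0003
t 5.08 view x,y mm [  2.8 -53.8] z 0.0843 rpy [-3.14  -0.    -0.132] F x,y,z [-0.5  3.5 -0.1] gap 0.0003
```

```bash
for i in 1; do :; done
python3 -m inch '[[0,0.1,0,0],[0,0.1,0,0],[0,0,0,0]]'>/dev/null; python3 v.py
python3 -m inch '[[0,0.1,0,0],[0,0.1,0,0],[0,0,0,0]]'>/dev/null; python3 v.py
python3 -m inch '[[0,0.1,0,0],[0,0.1,0,0],[0,0,0,0]]'>/dev/null; python3 v.py
python3 -m inch '[[0,0.1,0,0],[0,0.1,0,0],[0,0,0,0]]'>/dev/null; python3 v.py
python3 -m inch '[[0,0.1,0,0],[0,0.1,0,0],[0,0,0,0]]'>/dev/null; python3 v.py
python3 -m inch '[[0,0.1,0,0],[0,0.1,0,0],[0,0,0,0]]'>/dev/null; python3 v.py
```

```text
t 5.33 view x,y mm [  2.7 -55.6] z 0.0843 rpy [-3.14  -0.    -0.131] F x,y,z [-0.4  4.7 -0.7] gap 0.0002
t 5.58 view x,y mm [  2.7 -58.2] z 0.0843 rpy [-3.141 -0.    -0.132] F x,y,z [0.1 3.2 0.3] gap 0.0001
t 5.83 view x,y mm [  2.7 -61. ] z 0.0843 rpy [ 3.141  0.    -0.132] F x,y,z [-0.8  1.2 -0.1] gap -0.0004
t 6.08 view x,y mm [  2.7 -63.1] z 0.0844 rpy [ 3.141  0.    -0.132] F x,y,z [ 0.9 -0.2  0.2] gap 0.0003
t 6.33 view x,y mm [  2.7 -64.8] z 0.0844 rpy [ 3.141 -0.    -0.132] F x,y,z [0.6 0.  0.3] gap 0.0003
t 6.58 view x,y mm [  2.7 -66.7] z 0.0843 rpy [ 3.141  0.    -0.132] F x,y,z [-0.2 -0.2  0.1] gap 0.0002
```

```bash
python3 -m inch '[[0,0.1,0,0],[0,0.1,0,0],[0,0,0,0]]'>/dev/null; python3 v.py
python3 -m inch '[[0,0.1,0,0],[0,0.1,0,0],[0,0,0,0]]'>/dev/null; python3 v.py
python3 -m inch '[[0,0.1,0,0],[0,0.1,0,0],[0,0,0,0]]'>/dev/null; python3 v.py
python3 -m inch '[[0,0.1,0,0],[0,0,0,0]]'>/dev/null; python3 v.py
```

```text
t 6.83 view x,y mm [  2.7 -68.6] z 0.0843 rpy [ 3.141  0.    -0.132] F x,y,z [ 0.5  0.1 -0.2] gap -0.0001
t 7.08 view x,y mm [  2.7 -70.6] z 0.0843 rpy [ 3.141 -0.    -0.132] F x,y,z [-0.   0.9  0.5] gap 0.0
t 7.33 view x,y mm [  2.8 -71.8] z 0.0843 rpy [-3.14  -0.    -0.132] F x,y,z [-0.   4.3 -0.2] gap -0.0002
t 7.5 view x,y mm [  2.8 -72. ] z 0.0843 rpy [-3.139e+00 -1.000e-03 -1.310e-01] F x,y,z [-0.5  6.3  0.1] gap -0.0001
```

```bash
python3 -m inch '[[0,0.1,0,0],[0,0.1,0,0],[0,0,0,0]]'>/dev/null; python3 v.py
python3 -m inch '[[0,-0.7,0,0],[0,-0.7,0,0],[0,0,-2,0],[0,0,-3,0],[0,0,-1.5,0]]'>/dev/null
python3 -m inch '[[0,2,0,0],[0,2,0,0],[0,2,0,0],[0,1.6,0,0],[0,0,0,0]]'>/dev/null; python3 v.py
python3 - <<'E'
from h import *
from bench import vision
for n,(r,q) in dict(top=((150,310),(180,400))).items():
    c=vision.camera(n); a=c["color"][r[0]:r[1],q[0]:q[1],::-1]; cv2.imwrite(f"pics/{n}2.png",cv2.resize(a,None,fx=3.6,fy=3.6,interpolation=2))
c=vision.camera("scene"); cv2.imwrite("pics/scene2.png",cv2.resize(c["color"][130:300,180:380,::-1],None,fx=3.5,fy=3.5,interpolation=2))
A=np.array([.13205,.99124])
for q in (0,.018):
    p=np.array([.5298,.0566])+(-.092+q)*A; print(q,[np.round((np.array(proj(c,[*p,z]))-[180,130])*3.5) for z in(.036,.076)])
E
```

```text
t 7.75 view x,y mm [  2.8 -72.4] z 0.0843 rpy [-3.136e+00 -1.000e-03 -1.310e-01] F x,y,z [-2.5 13.1  1.4] gap -0.0002
t 8.58 view x,y mm [   2.5 -139.8] z 0.1494 rpy [ 3.14   0.    -0.134] F x,y,z [0.3 0.4 0.3] gap -0.0001
0 [array([437., 414.]), array([438., 349.])]
0.018 [array([412., 404.]), array([412., 338.])]
```

View pics/scene2.png

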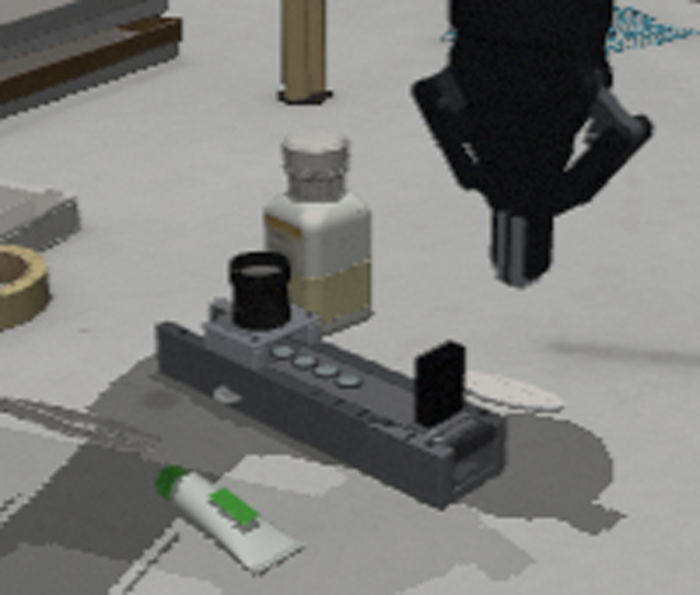

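The crop shows the tab centred near (439,385), matching the park prediction, with the fingers past it on the park side.

```bash
python3 -m inch '[[-0.2,0,2.5,0],[0,0,2.5,0],[0,0,1.5,0],[0,0,0,0],[0,0,0,0]]'>/dev/null; python3 v.py
python3 -m inch '[[0,-1,0,0],[0,-1,0,0],[0,-0.3,0,0],[0,0,0,0],[0,0,0,0]]'>/dev/null; python3 v.py
python3 -m inch '[[0,-0.1,0,0],[0,-0.1,0,0],[0,0,0,0]]'>/dev/null; python3 v.py
python3 -m inch '[[0,-0.1,0,0],[0,-0.1,0,0],[0,0,0,0]]'>/dev/null; python3 v.py
python3 -m inch '[[0,-0.1,0,0],[0,-0.1,0,0],[0,0,0,0]]'>/dev/null; python3 v.py
```

```text
t 9.1 view x,y mm [   0.5 -137.2] z 0.0841 rpy [ 3.14e+00  1.00e-03 -1.31e-01] F x,y,z [0.2 0.5 0.8] gap -0.0001
t 9.52 view x,y mm [   1.  -113.9] z 0.0849 rpy [-3.141e+00 -1.000e-03 -1.310e-01] F x,y,z [0.5 0.2 0.4] gap -0.0001
t 9.77 view x,y mm [   0.8 -112.5] z 0.0844 rpy [ 3.141 -0.    -0.132] F x,y,z [-0.3 -0.4 -0. ] gap 0.0003
t 10.02 view x,y mm [   0.7 -110.4] z 0.0843 rpy [ 3.142  0.    -0.132] F x,y,z [ 0.9 -0.1  0.4] gap 0.0
t 10.27 view x,y mm [   0.6 -109.4] z 0.0843 rpy [ 3.139  0.    -0.132] F x,y,z [ 1.3 -5.  -0.7] gap 0.0001
```

```bash
python3 -m inch '[[0,-0.1,0,0],[0,-0.1,0,0],[0,0,0,0]]'>/dev/null; python3 v.py
python3 -m inch '[[0,-0.1,0,0],[0,-0.1,0,0],[0,0,0,0]]'>/dev/null; python3 v.py
python3 -m inch '[[0,-0.1,0,0],[0,-0.1,0,0],[0,0,0,0]]'>/dev/null; python3 v.py
python3 -m inch '[[0,-0.1,0,0],[0,-0.1,0,0],[0,0,0,0]]'>/dev/null; python3 v.py
python3 -m inch '[[0,-0.1,0,0],[0,-0.1,0,0],[0,0,0,0]]'>/dev/null; python3 v.py
python3 -m inch '[[0,-0.1,0,0],[0,-0.1,0,0],[0,0,0,0]]'>/dev/null; python3 v.py
```

```text
t 10.52 view x,y mm [   0.7 -107.5] z 0.0843 rpy [ 3.14   0.    -0.132] F x,y,z [ 0.9 -4.7 -0.4] gap 0.0001
t 10.77 view x,y mm [   0.7 -104.6] z 0.0843 rpy [ 3.141  0.    -0.132] F x,y,z [ 0.7 -2.4 -0.7] gap -0.0
t 11.02 view x,y mm [   0.7 -101.9] z 0.0843 rpy [-3.141 -0.    -0.131] F x,y,z [-0.2 -0.8  0. ] gap -0.0002
t 11.27 view x,y mm [  0.8 -99.9] z 0.0843 rpy [-3.141 -0.    -0.131] F x,y,z [0.4 0.1 0.5] gap -0.0001
t 11.52 view x,y mm [  0.8 -98.2] z 0.0844 rpy [-3.141 -0.    -0.132] F x,y,z [0.1 0.8 0. ] gap -0.0002
t 11.77 view x,y mm [  0.7 -96.3] z 0.0843 rpy [ 3.142 -0.    -0.132] F x,y,z [ 0.4 -0.4 -0.4] gap -0.0001
```

Click 1, as expected at about -92. Now on to click 2.

```bash
python3 -m inch '[[0,-0.1,0,0],[0,-0.1,0,0],[0,0,0,0]]'>/dev/null; python3 v.py
python3 -m inch '[[0,-0.1,0,0],[0,-0.1,0,0],[0,0,0,0]]'>/dev/null; python3 v.py
python3 -m inch '[[0,-0.1,0,0],[0,-0.1,0,0],[0,0,0,0]]'>/dev/null; python3 v.py
python3 -m inch '[[0,-0.1,0,0],[0,-0.1,0,0],[0,0,0,0]]'>/dev/null; python3 v.py
python3 -m inch '[[0,-0.1,0,0],[0,-0.1,0,0],[0,0,0,0]]'>/dev/null; python3 v.py
python3 -m inch '[[0,-0.1,0,0],[0,-0.1,0,0],[0,0,0,0]]'>/dev/null; python3 v.py
python3 -m inch '[[0,-0.1,0,0],[0,-0.1,0,0],[0,0,0,0]]'>/dev/null; python3 v.py
```

```text
t 12.02 view x,y mm [  0.7 -94.3] z 0.0843 rpy [ 3.142 -0.    -0.132] F x,y,z [ 0.6 -0.4 -0.6] gap 0.0001
t 12.27 view x,y mm [  0.7 -92.3] z 0.0843 rpy [ 3.141  0.    -0.132] F x,y,z [ 0.1  0.  -1.2] gap -0.0002
t 12.52 view x,y mm [  0.6 -91.4] z 0.0843 rpy [ 3.139e+00  1.000e-03 -1.320e-01] F x,y,z [ 1.  -5.4 -0.6] gap 0.0001
t 12.77 view x,y mm [  0.7 -89.5] z 0.0843 rpy [ 3.14   0.    -0.132] F x,y,z [ 0.8 -5.  -0.2] gap -0.0
t 13.02 view x,y mm [  0.7 -86.6] z 0.0843 rpy [ 3.141  0.    -0.132] F x,y,z [-0.2 -2.9 -0.2] gap 0.0004
t 13.27 view x,y mm [  0.7 -83.9] z 0.0843 rpy [-3.141 -0.    -0.131] F x,y,z [0.1 0.  0.6] gap -0.0
t 13.52 view x,y mm [  0.8 -82. ] z 0.0843 rpy [-3.141 -0.    -0.132] F x,y,z [-0.1  0.6 -0.1] gap 0.0002
```

Click 2, with exact 18 mm periodicity. For click 3, push to about -64 and stop.

```bash
python3 -m inch '[[0,-0.2,0,0],[0,-0.2,0,0],[0,-0.2,0,0],[0,-0.1,0,0],[0,0,0,0]]'>/dev/null; python3 v.py
python3 -m inch '[[0,-0.1,0,0],[0,-0.1,0,0],[0,0,0,0]]'>/dev/null; python3 v.py
python3 -m inch '[[0,-0.1,0,0],[0,-0.1,0,0],[0,0,0,0]]'>/dev/null; python3 v.py
python3 -m inch '[[0,-0.1,0,0],[0,-0.1,0,0],[0,0,0,0]]'>/dev/null; python3 v.py
python3 -m inch '[[0,-0.1,0,0],[0,-0.1,0,0],[0,0,0,0]]'>/dev/null; python3 v.py
python3 -m inch '[[0,-0.1,0,0],[0,0,0,0]]'>/dev/null; python3 v.py
```

```text
t 13.93 view x,y mm [  0.7 -75.2] z 0.0843 rpy [ 3.142 -0.    -0.131] F x,y,z [0.9 0.9 0.6] gap 0.0002
t 14.18 view x,y mm [  0.7 -73.7] z 0.0843 rpy [ 3.141  0.    -0.132] F x,y,z [-1.1 -2.6 -0.4] gap 0.0001
t 14.43 view x,y mm [  0.7 -72.6] z 0.0843 rpy [ 3.139  0.    -0.132] F x,y,z [ 0.1 -4.6 -0.5] gap -0.0002
t 14.68 view x,y mm [  0.7 -70.2] z 0.0843 rpy [ 3.14   0.    -0.132] F x,y,z [ 0.6 -4.4 -1.1] gap 0.0001
t 14.93 view x,y mm [  0.7 -67.1] z 0.0843 rpy [-3.141 -0.    -0.132] F x,y,z [ 0.7 -2.6  0.1] gap -0.0001
t 15.1 view x,y mm [  0.7 -65.9] z 0.0843 rpy [-3.141 -0.    -0.131] F x,y,z [0.1 0.2 0.7] gap -0.0
```

```bash
python3 -m inch '[[0,-0.1,0,0],[0,-0.1,0,0],[0,0,0,0]]'>/dev/null; python3 v.py
python3 -m inch '[[0,1,0,0],[0,1,0,0],[0,0,-3,0],[0,0,-4,0],[0,0,-4,0]]'>/dev/null
python3 -m inch '[[0,3,-2,0],[0,4,0,0],[0,3,0,0],[0,0,0,0],[0,0,0,0]]'>/dev/null; python3 v.py
python3 - <<'E'
from h import *
from bench import vision
c=vision.camera("scene"); cv2.imwrite("pics/scene3.png",cv2.resize(c["color"][130:300,180:380,::-1],None,fx=3.5,fy=3.5,interpolation=2))
A=np.array([.13205,.99124])
for q in (.036,.054,.072):
    p=np.array([.5298,.0566])+(-.092+q)*A; print(q,[np.round((np.array(proj(c,[*p,z]))-[180,130])*3.5) for z in(.036,.076)])
E
```

```text
t 15.35 view x,y mm [  0.7 -64. ] z 0.0843 rpy [-3.141 -0.    -0.131] F x,y,z [-0.6  0.1 -0.4] gap -0.0
t 16.18 view x,y mm [   0.5 -186.5] z 0.2144 rpy [-3.142 -0.    -0.135] F x,y,z [1.3 0.7 0.2] gap -0.0001
0.036 [array([388., 393.]), array([387., 329.])]
0.054 [array([364., 383.]), array([363., 319.])]
0.072 [array([341., 373.]), array([340., 310.])]
```

View pics/scene3.png

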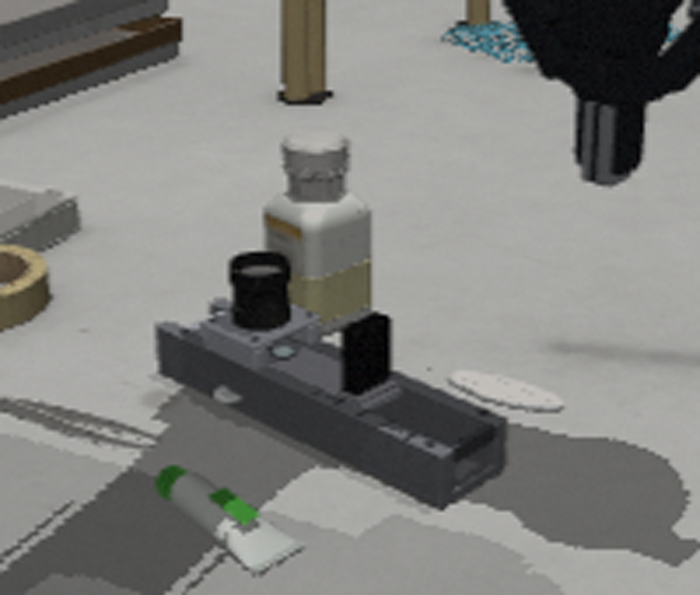

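The tab is centred near (366,353), matching the click 3 prediction of (364,351). The gripper is clear and the bystanders haven't moved.

```bash
python3 -c "
from bench import manip; print(manip.sign_off())"
```

```text
the job is handed in; nothing more can be done
None
```

The slide was pushed back to the park stop, then forward three clicks, and rests in the third click (it never went on to the fourth); the gripper is clear, the bystanders look unmoved in the pictures, and the job was handed in at about 16 s with no verdict shown.

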